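Slide the blue spacer plate off the light box and lay it on the rest

ROBOT

A 6-joint arm with a two-finger parallel gripper is mounted at the origin on a cart in front of the work surface, level with it; the furniture and walls round the work are solid. World frame = base frame: x ahead of the robot, y to its left, z up, the work surface at z = 0. Lengths are in mm, angles in rad, forces in N, time in s.
With the tool pointing down it reaches from about 150 to 775 mm from the base axis. Payload 6.1 kg.
Tool frame: the origin (TCP) lies midway between the tips of the shut fingers; the grasp point (between the pads) lies 19 mm behind it; z points along the fingers, y is the line along which they close (so a half turn about z gives the same grasp; the last joint's range is limited). The gripper opens to 85 mm and grips with 20 to 120 N. Pads are 22 mm wide; open, the fingers measure 114 mm over their backs; the gripper's body (76 mm by 85 mm) begins 54 mm behind the grasp point. The pads swing forward as they close: fully open they stand 13 mm farther back than shut.
Start: joints at [-1.333, 0.126, -0.04, 1.405, 0, 1.571], TCP at [123.666, -510.211, 231.295] pointing down, gripper open.
Joint ranges: [-2.72, 2.72], [-0.95, 1.95], [-1.27, 1.35], [-1.78, 2.02], [-1.46, 1.47], [-3.14, 3.14]. Speed limits (rad/s): [2.39, 2.39, 3.01, 3.14, 3.14, 3.14].

INTERFACE

Orientations are given as a unit quaternion [w, x, y, z].
In Python, from plant import monitor, read_camera, calibration, order, look_for, regions_of, landmark_of gives the robot as it stands.
- The arm moves only by the tool send_rows, never from a script. Its argument "plan" is a list of rows, each a list of 6 numbers: the shift along the tool's x, y, z in mm, then the turn, a rotation vector about the tool's x, y, z in rad. A call has 1 to 20 rows; each row shifts and turns the commanded pose from where the row before left it, along the tool's axes as they then stand; what a row does not reach is not made up. A row lasts 1/8 s, in which the tool goes at most 62.5 mm and 10.7 degrees, less where a joint would pass 70% of its speed; a pose out of reach is approached as far as the arm can. A call with a gripper value outside its range is refused whole. "hand" is the opening in per cent of the stroke, from 0 (shut) to 100 (fully open), set as the call begins (left out, the last holds). The fingers move at their own pace and stop on an object; "grip_force" is the grip in N (left out, the last holds). Time passes only in rows, so rows that do not move let the fingers close. It gives the time, the measured TCP pose, the force, the opening and the grip force at its end, in the units of the state.
- monitor.state(): the state, without advancing time (a new reading comes with each control period).
- read_camera(name): name is "scene" or "side" or "wrist"; returns the picture (400x640x3 uint8, blue, green, red); there is no depth.
- calibration(name): a dict with "camera_matrix" (3x3 intrinsics, pixels), "k1" (the pictures are not rectified: a ray, as slopes to the right and down, at radius r is drawn at 1 + k1 r^2 times it, then the intrinsics apply), "extrinsics" (4x4, takes a point from camera to world coordinates); the wrist camera has in their place "hand_eye" (4x4, takes a point from camera to tool coordinates, whose origin is the TCP and whose axes are the flange's). Camera axes: x right, y down, z forward; pixel columns grow to the right and rows downward; lengths in mm; the calibration is good to about 2 mm. A picture is of the moment at which its call begins: read the wrist's pose just before it. calibration takes no time and is no camera call.
- order.finish_job(): hands the job in; it is judged then, once.
Trained networks look in the newest picture that a camera, given by its name, has taken for a name from the list of things; names that differ only in an ending like _2 or _b are one class to them, and where a whole thing is asked for, a point or a joint stands for the part that bears it (a point fixed in the world has none). Each returns a list of dicts, best first, with "p" (0 to 1); they miss things now and then, are a little off and sometimes report something else, mostly with a low value. They report only what shows in the picture. A call takes as long as a camera call.
- look_for(thing, camera): "rect" ([left, top, right, bottom] in pixels, round what is visible of it).
- regions_of(thing, camera): "mask" (400x640 bool, what is visible of it) and "rect" ([left, top, right, bottom] in pixels, round what is visible of it).
- landmark_of(thing, camera): "uv" ([column, row] in pixels: a listed point, or the origin of a listed thing).
The state is a dict: "time_s": time; "q": joint angles; "joint_vel": joint speeds; "effort": joint torques, N m; "eef_pos": TCP position; "orientation": TCP orientation; "wrist_force": force on the tool from outside, world axes, zero at the start; "wrist_torque": the same for the moment, N m; "finger_gap": opening from 0.0 (shut) to 1.0 (fully open); "grasp_force": force on a finger pad.
Only numpy, scipy, OpenCV 4.12 (cv2) and the standard library are available. Lean on these libraries where they do the work, as an engineer would, in place of code of your own. Each camera call takes 0.05 s, during which the arm holds its last target. There are 200 camera calls.

TASK

Slide the thin blue plate along the top of the light box, flat, towards the robot until about 50 mm of it juts out over the box's near edge. Then take it by the jutting end, lift it clear and lay it flat and centred on the low black-topped rest, lengthwise across the rest's shorter side so that both ends stick out evenly, and let go. Leave the orange plate where it lies.

Things in the scene. Friction and masses are not known exactly. Their poses are not given: they have to be found in the camera images.
- blue_plate_center (a point): Centre (half-way up) of the loose blue plate: 160 mm long (x axis), 50 mm wide (y), 4 mm thick (z up), 0.1 kg. It starts flat and wholly on the light box, x pointing away from the robot within 0.4 rad. Pressed lightly from above it drags along: it slides on the polished top more easily than under a finger. Its jutting end can be gripped across the 50 mm, fingers reaching past it.
- orange_plate_center (a point): Centre of the orange plate, the same in size and make, lying beside the blue one on the light box (either side; their centre lines about 110 mm apart). To be left alone.
- light_box: Fixed grey light box with a flat white polished top, 200 x 200 mm and 45 mm high. Origin at the centre of its underside on the bench, z up; x points away from the robot, so that its near edge is at x = -100 mm in its own frame. Position and yaw vary.
- rest_top (a point): Centre of the top of the fixed rest: aluminium block with flat black rubber top, 80 mm (x axis, pointing away from the robot within 0.3 rad) by 110 mm (y), 40 mm above the bench, on a foot 100 x 130 mm, 6 mm high. A plate centred on it along x sticks out 40 mm at both ends, leaving room for fingers there. Position and yaw vary.

How it is judged:
By the outcome, as a careful person would: the job done as asked, in the order asked, and still so for the second after the job is handed in, with the robot touching nothing.
It also fails if it takes over 45 s, if anything falls off the work surface, if the arm or the gripper's body presses on something with over 40 N, if the wrist force passes 120 N, or if a joint passes its speed limit or range.

## Working session

There is one attempt and no reset: what is moved stays moved. The work goes in short steps, Python scripts to look and compute and a tool call to move; the robot and the scene stay as the last step left them, time stands still between calls to the robot, and variables do not carry over. Pictures are saved under pics/ and viewed, at most 10 in all, crops included, and the job is handed in when it is done.

Besides the shell and the picture viewer there is one more tool, called by a JSON object that holds its "fn" and its "kwargs". send_rows: Moves the arm, as the interface text tells. Its arguments: {"type":"object","properties":{"plan":{"type":"array"},"hand":{"type":"number"},"grip_force":{"type":"number"}},"required":["plan"]}

```bash
mkdir -p pics; ls; cat > h.py <<'E'
import numpy as np, cv2
from scipy.spatial.transform import Rotation as R
from plant import monitor, read_camera, calibration, order, look_for, regions_of, landmark_of
def cam(name, st=None):
    c=calibration(name); K=np.array(c["camera_matrix"]); k=c["k1"]
    if name=="wrist":
        T=np.eye(4); q=st["orientation"]; T[:3,:3]=R.from_quat([q[1],q[2],q[3],q[0]]).as_matrix(); T[:3,3]=st["eef_pos"]
        E=T@np.array(c["hand_eye"])
    else: E=np.array(c["extrinsics"])
    return K,k,E
def px2plane(uv,z,C):
    K,k,E=C
    p=cv2.undistortPoints(np.array(uv,float).reshape(-1,1,2),K,np.array([k,0,0,0,0.])).reshape(-1,2)
    d=np.c_[p,np.ones(len(p))]@E[:3,:3].T; o=E[:3,3]
    return o+d*((z-o[2])/d[:,2])[:,None]
def maskrect(m,z,C):
    # min-area rect of mask contour projected to plane z -> centre, sides, long axis angle
    c=max(cv2.findContours(m.astype(np.uint8),cv2.RETR_EXTERNAL,cv2.CHAIN_APPROX_NONE)[0],key=cv2.contourArea).reshape(-1,2)
    P=px2plane(c,z,C)[:,:2]
    b=cv2.boxPoints(cv2.minAreaRect(P.astype(np.float32)))
    e1,e2=b[1]-b[0],b[2]-b[1]
    l,s=(e1,e2) if np.hypot(*e1)>np.hypot(*e2) else (e2,e1)
    a=np.arctan2(l[1],l[0]); a=(a+np.pi/2)%np.pi-np.pi/2
    return b.mean(0).round(1),np.hypot(*l).round(1),np.hypot(*s).round(1),round(float(a),3)
E
cat > a.py <<'E'
from h import *
s=monitor.state(); print(s["time_s"],s["eef_pos"],s["orientation"],s["wrist_force"],s["finger_gap"])
for n in ["scene","side"]:
    im=read_camera(n); cv2.imwrite(f"pics/{n}0.png",im); C=cam(n); print(n,C[2][:3,3].round())
    for t,z in [("blue_plate_center",49),("orange_plate_center",49),("light_box",45),("rest_top",40)]:
        l=landmark_of(t,n)[:1]; r=regions_of(t,n)[:1]
        if l: print(t,"lm",l[0]["uv"],round(l[0]["p"],2),px2plane(l[0]["uv"],{"light_box":0,"rest_top":40}.get(t,47),C).round(1))
        if r: print("  reg",r[0]["rect"],round(r[0]["p"],2),maskrect(r[0]["mask"],z,C))
E
python3 a.py
```

```text
pics
0.0 [ 123.58030243 -509.82672919  230.53327484] [-7.83157170e-04  9.92940490e-01  1.18610970e-01 -8.56361609e-05] [0.57018539 1.15395499 0.60473452] 1.0013486809601984
scene [ -46. -864.  603.]
blue_plate_center lm [298.2, 194.9] 0.92 [[ 587.5 -145.7   47. ]]
  reg [269.3, 177.8, 332.2, 216.4] 0.59 (array([ 585.6, -151.6], dtype=float32), np.float32(166.4), np.float32(56.3), 0.181)
orange_plate_center lm [263.3, 177.9] 0.63 [[578.4 -35.7  47. ]]
light_box lm [282.2, 204.5] 0.84 [[585.2 -93.8   0. ]]
  reg [219.8, 160.0, 347.2, 241.0] 0.63 (array([ 566.4, -116.5], dtype=float32), np.float32(240.6), np.float32(237.2), 0.103)
rest_top lm [352.6, 249.4] 0.97 [[ 538.7 -354.1   40. ]]
  reg [314.2, 231.0, 391.7, 298.3] 0.84 (array([ 511.8, -379. ], dtype=float32), np.float32(163.5), np.float32(112.9), 1.255)
side [ 203. -852.  469.]
blue_plate_center lm [299.8, 209.3] 0.68 [[ 573.2 -160.5   47. ]]
  reg [268.9, 196.7, 331.4, 222.9] 0.61 (array([ 583.1, -154.3], dtype=float32), np.float32(160.3), np.float32(55.3), 0.177)
orange_plate_center lm [275.4, 191.9] 0.73 [[566.1 -52.8  47. ]]
  reg [244.0, 179.9, 309.9, 204.5] 0.86 (array([574.9, -45.8], dtype=float32), np.float32(165.1), np.float32(62.0), 0.13)
light_box lm [289.6, 216.3] 0.96 [[ 577.  -101.3    0. ]]
  reg [231.9, 175.4, 350.1, 245.7] 0.86 (array([ 566.9, -127.1], dtype=float32), np.float32(251.4), np.float32(235.6), -1.493)
rest_top lm [334.8, 260.7] 0.82 [[ 538.2 -353.3   40. ]]
  reg [301.7, 245.0, 373.1, 309.1] 0.84 (array([ 517.4, -383.2], dtype=float32), np.float32(159.9), np.float32(100.3), 1.278)
```

```bash
python3 - <<'E'
from h import *
im=cv2.imread("pics/scene0.png")[120:340,180:440]
cv2.imwrite("pics/v0.png",cv2.resize(im,None,fx=3,fy=2.7))
print(np.array(calibration("wrist")["hand_eye"]).round(2),calibration("wrist")["camera_matrix"])
E
```

```text
[[   0.     -0.95   -0.3    75.76]
 [   1.      0.      0.     -0.52]
 [  -0.     -0.3     0.95 -141.66]
 [   0.      0.      0.      1.  ]] [[300.85770363   0.         316.66907298]
 [  0.         300.85770363 203.16555637]
 [  0.           0.           1.        ]]
```

View pics/v0.png

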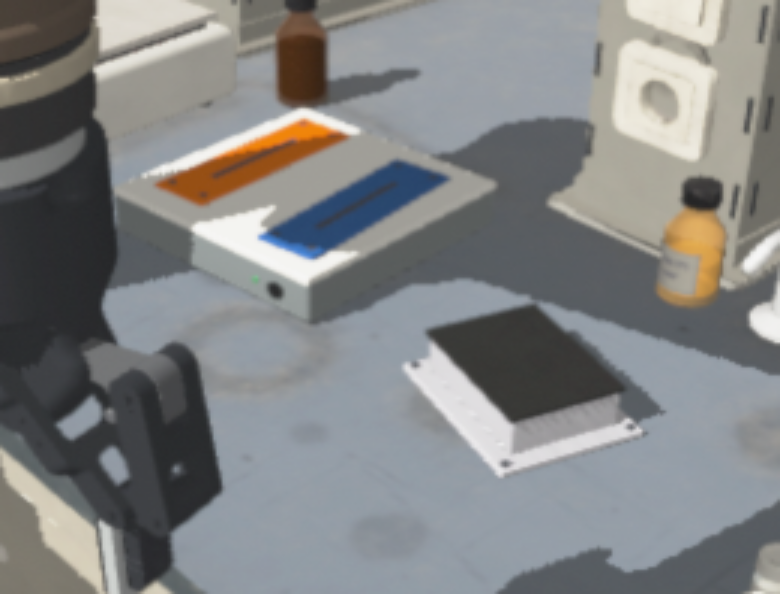

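The view shows the grey box with orange (far-left) and blue (nearer, crop ~(355,205)) plates, and the black-topped rest at lower right (~(525,360)). I'll move above it all for a wrist view.

{"fn": "send_rows", "kwargs": {"plan": [[46, -19, -2.5, 0, 0, 0], [46, -19, -2.5, 0, 0, 0], [46, -19, -2.5, 0, 0, 0], [46, -19, -2.5, 0, 0, 0], [46, -19, -2.5, 0, 0, 0], [46, -19, -2.5, 0, 0, 0], [46, -19, -2.5, 0, 0, 0], [46, -19, -2.5, 0, 0, 0], [46, -19, -2.5, 0, 0, 0], [46, -19, -2.5, 0, 0, 0], [0, 0, 0, 0, 0, 0], [0, 0, 0, 0, 0, 0]], "hand": 0}}

```text
time_s: 2.4
eef_pos: [525.7, -217.1, 256.0]
orientation: [-0.0, 0.993, 0.119, -0.0]
wrist_force: [-0.3, -0.3, -0.3]
finger_gap: -0.001
grasp_force: 0.0
```

```bash
cat > b.py <<'E'
from h import *
import sys
s=monitor.state(); im=read_camera("wrist"); cv2.imwrite(f"pics/{sys.argv[1]}.png",im); C=cam("wrist",s)
w,x,y,z=s["orientation"]; M=R.from_quat([x,y,z,w]).as_matrix()
print(s["time_s"],s["eef_pos"].round(1),"yaw",np.arctan2(M[1,0],M[0,0]).round(4),"z",M[:,2].round(4),"F",s["wrist_force"].round(2),s["finger_gap"])
for t,z in [("blue_plate_center",49),("orange_plate_center",49),("light_box",45),("rest_top",40)]:
    l=landmark_of(t,"wrist")[:1]; r=regions_of(t,"wrist")[:1]
    if l: print(t,"lm",l[0]["uv"],round(l[0]["p"],2),px2plane(l[0]["uv"],{"light_box":0,"rest_top":40}.get(t,47),C).round(1))
    if r: print("  reg",r[0]["rect"],round(r[0]["p"],2),maskrect(r[0]["mask"],z,C)); np.save(f"m_{t}.npy",r[0]["mask"])
E
python3 b.py w1
```

```text
2.4 [ 525.7 -217.1  256. ] yaw 0.2384 z [-8.e-04 -0.e+00 -1.e+00] F [-0.29 -0.29 -0.27] -0.0013079599584272191
blue_plate_center lm [272.0, 110.0] 0.72 [[ 585.8 -150.8   47. ]]
  reg [247.7, 29.4, 299.3, 184.6] 0.86 (array([ 583. , -150.7], dtype=float32), np.float32(160.4), np.float32(52.7), 0.184)
orange_plate_center lm [174.7, 96.2] 0.66 [[574.8 -44.1  47. ]]
  reg [145.9, 8.0, 197.8, 169.4] 0.9 (array([576.5, -42. ], dtype=float32), np.float32(160.2), np.float32(51.8), 0.119)
light_box lm [237.4, 101.6] 0.95 [[ 583.7 -100.3    0. ]]
  reg [131.6, 0.0, 325.8, 198.0] 0.92 (array([580.6, -96.2], dtype=float32), np.float32(201.1), np.float32(200.0), 0.103)
rest_top lm [433.3, 196.3] 0.82 [[ 532.5 -363.5   40. ]]
  reg [363.5, 131.9, 485.2, 240.9] 0.86 (array([ 538. , -350.8], dtype=float32), np.float32(131.5), np.float32(94.8), 1.29)
```

View pics/w1.png

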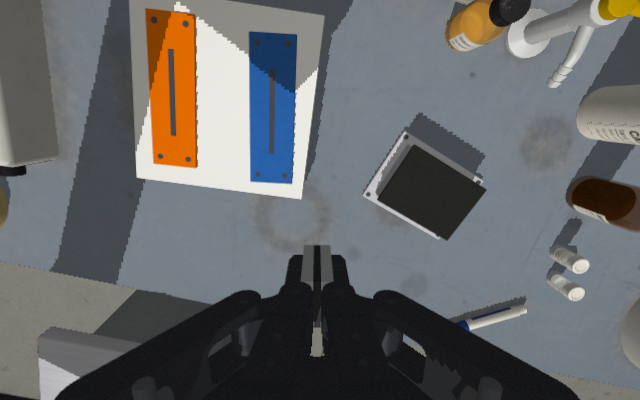

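The wrist view agrees: blue ~(273,108), orange ~(172,88), box, rest ~(430,192) turned about -0.24 rad. I'll descend to just above the blue centre.

{"fn": "send_rows", "kwargs": {"plan": [[14.3, -10.2, 38, 0, 0, 0], [14.3, -10.2, 38, 0, 0, 0], [14.3, -10.2, 38, 0, 0, 0], [14.3, -10.2, 38, 0, 0, 0], [14.3, -10.2, 38, 0, 0, 0.054], [0, 0, 0, 0, 0, 0], [0, 0, 0, 0, 0, 0]], "hand": 0}}

```text
time_s: 3.72
eef_pos: [583.7, -151.3, 67.6]
orientation: [0.0, 0.996, 0.092, 0.0]
wrist_force: [1.1, 0.0, 0.8]
finger_gap: -0.001
grasp_force: 0.0
```

```bash
python3 - <<'E'
from h import *
# rest black top from w1 picture
s={"eef_pos":np.array([525.7,-217.1,256.]),"orientation":[0,np.cos(.1192),np.sin(.1192),0]}
C=cam("wrist",s); im=cv2.imread("pics/w1.png"); m=(im.max(2)<62).astype(np.uint8); m[:, :370]=0; m[:,500:]=0; m[:140]=0; m[245:]=0
m=cv2.morphologyEx(m,cv2.MORPH_OPEN,np.ones((5,5)))
print(maskrect(m,40,C))
s=monitor.state(); print(s["time_s"],s["eef_pos"],s["wrist_force"])
E
```

```text
(array([ 534.7, -359.6], dtype=float32), np.float32(109.8), np.float32(78.9), 1.279)
3.725 [ 583.71578164 -151.26814428   67.57064777] [1.13861316 0.03791148 0.78763007]
```

{"fn": "send_rows", "kwargs": {"plan": [[0, 0, 6, 0, 0, 0], [0, 0, 6, 0, 0, 0], [0, 0, 4, 0, 0, 0], [0, 0, 0, 0, 0, 0], [0, 0, 0, 0, 0, 0]]}}

```text
time_s: 4.35
eef_pos: [583.5, -150.9, 50.4]
orientation: [0.0, 0.996, 0.092, 0.0]
wrist_force: [0.2, -0.2, -0.1]
finger_gap: -0.004
grasp_force: 0.0
```

{"fn": "send_rows", "kwargs": {"plan": [[0, 0, 1, 0, 0, 0], [0, 0, 1, 0, 0, 0], [0, 0, 0, 0, 0, 0]]}}

```text
time_s: 4.72
eef_pos: [583.6, -150.8, 49.1]
orientation: [0.0, 0.996, 0.092, 0.0]
wrist_force: [-1.1, -0.0, 6.3]
finger_gap: 0.002
grasp_force: 2.4
```

{"fn": "send_rows", "kwargs": {"plan": [[-2, 0, 0.1, 0, 0, 0], [-4, 0, 0.1, 0, 0, 0], [-4, 0, 0, 0, 0, 0], [-4, 0, 0, 0, 0, 0], [-4, 0, 0, 0, 0, 0], [-4, 0, 0, 0, 0, 0], [-4, 0, 0, 0, 0, 0], [-4, 0, 0, 0, 0, 0], [0, 0, 0, 0, 0, 0]]}}

```text
time_s: 5.85
eef_pos: [554.5, -156.6, 49.1]
orientation: [0.0, 0.996, 0.092, 0.001]
wrist_force: [0.6, 0.6, 6.3]
finger_gap: 0.005
grasp_force: 3.3
```

```bash
python3 b.py w2
```

```text
5.85 [ 554.5 -156.6   49.1] yaw 0.1837 z [ 2.1e-03 -6.0e-04 -1.0e+00] F [0.61 0.64 6.35] 0.0045643770553306096
blue_plate_center lm [315.7, 254.9] 0.7 [[ 556.2 -155.3   47. ]]
  reg [264.1, 99.2, 373.4, 355.4] 0.96 (array([ 583.1, -150.9], dtype=float32), np.float32(99.8), np.float32(49.7), 0.182)
orange_plate_center lm [94.4, 175.8] 0.59 [[578.4 -41.6  47. ]]
  reg [4.6, 0.8, 162.8, 320.2] 0.89 (array([575.5, -42.9], dtype=float32), np.float32(156.2), np.float32(51.9), 0.13)
light_box lm [233.8, 172.5] 0.8 [[580.6 -97.    0. ]]
  reg [2.7, 1.3, 436.7, 346.9] 0.85 (array([574.7, -97. ], dtype=float32), np.float32(212.2), np.float32(177.1), -1.387)
rest_top lm [638.5, 335.9] 0.86 [[ 534.6 -359.9   40. ]]
  reg [473.9, 204.1, 639.3, 398.4] 0.7 (array([ 546.4, -330.7], dtype=float32), np.float32(138.3), np.float32(85.9), 1.285)
```

The plate is following the finger exactly (far end moved ~30 mm, yaw kept). 37 mm more, then lift off.

{"fn": "send_rows", "kwargs": {"plan": [[-4, 0, 0, 0, 0, 0], [-4, 0, 0, 0, 0, 0], [-4, 0, 0, 0, 0, 0], [-4, 0, 0, 0, 0, 0], [-4, 0, 0, 0, 0, 0], [-4, 0, 0, 0, 0, 0], [-4, 0, 0, 0, 0, 0], [-4, 0, 0, 0, 0, 0], [-3, 0, 0, 0, 0, 0], [-2, 0, 0, 0, 0, 0], [0, 0, 0, 0, 0, 0], [0, 0, 0, 0, 0, 0], [0, 0, -5, 0, 0, 0]]}}

```text
time_s: 7.92
eef_pos: [516.8, -162.9, 52.7]
orientation: [-0.0, 0.996, 0.092, -0.001]
wrist_force: [0.8, 0.4, -0.1]
finger_gap: -0.001
grasp_force: 0.0
```

{"fn": "send_rows", "kwargs": {"plan": [[-15, 0, -40, 0, 0, 0], [-20, 0, -50, 0, 0, 0], [-20, 0, -50, 0, 0, 0], [-20, 0, -20, 0, 0, 0], [-20, 0, 0, 0, 0, 0], [0, 0, 0, 0, 0, 0], [0, 0, 0, 0, 0, 0]], "hand": 100}}

```text
time_s: 8.8
eef_pos: [423.8, -180.2, 211.7]
orientation: [-0.001, 0.996, 0.092, -0.001]
wrist_force: [-0.4, 0.6, -0.1]
finger_gap: 0.998
grasp_force: 0.0
```

```bash
python3 b.py w3
```

```text
8.8 [ 423.8 -180.2  211.7] yaw 0.1835 z [-1.8e-03  9.0e-04 -1.0e+00] F [-0.39  0.58 -0.09] 0.9979550913473506
blue_plate_center lm [319.0, 84.4] 0.63 [[ 519.8 -164.    47. ]]
  reg [289.1, 0.0, 350.3, 169.5] 0.76 (array([ 513.1, -164.1], dtype=float32), np.float32(150.7), np.float32(51.4), 0.181)
  reg [166.4, 0.0, 223.8, 88.2] 0.76 (array([532.7, -47.2], dtype=float32), np.float32(72.3), np.float32(51.2), 0.13)
light_box lm [266.3, 16.1] 0.66 [[577.7 -98.2   0. ]]
  reg [145.8, 0.0, 369.3, 121.5] 0.85 (array([523.9, -67.7], dtype=float32), np.float32(137.3), np.float32(99.8), -1.412)
rest_top lm [516.5, 108.7] 0.97 [[ 534. -361.   40.]]
```

View pics/w3.png

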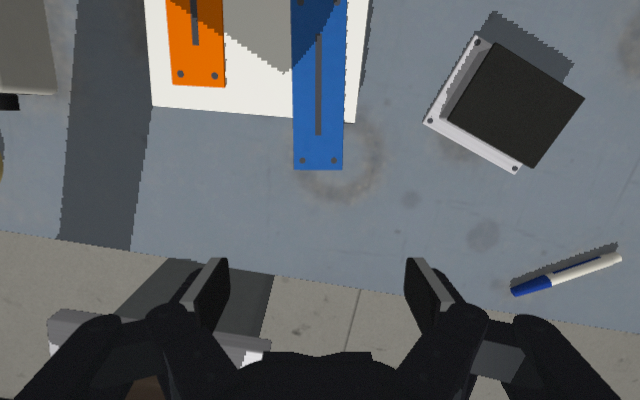

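The blue end juts ~50 mm past the box edge (end at (318,170), edge at ~(320,119)); the orange plate is unmoved. Now the grasp descent, 18 mm inside the end.

{"fn": "send_rows", "kwargs": {"plan": [[11, 0.1, 45, 0, 0, 0], [11, 0.1, 45, 0, 0, 0], [11, 0.1, 40, 0, 0, 0], [0.4, 0, 30, 0, 0, 0], [0, 0, 20, 0, 0, 0], [0, 0, 8.5, 0, 0, 0], [0, 0, 0, 0, 0, 0], [0, 0, 0, 0, 0, 0]], "hand": 100}}

```text
time_s: 10.25
eef_pos: [457.8, -174.9, 25.6]
orientation: [0.0, 0.996, 0.092, 0.001]
wrist_force: [0.2, -0.8, 0.3]
finger_gap: 1.0
grasp_force: 0.0
```

```bash
python3 - <<'E'
from h import *
s={"eef_pos":np.array([423.8,-180.2,211.7]),"orientation":[0,np.cos(.0918),np.sin(.0918),0]}
C=cam("wrist",s); im=cv2.imread("pics/w3.png"); m=(im.max(2)<62).astype(np.uint8); m[:, :430]=0; m[:,595:]=0; m[:38]=0; m[172:]=0
m=cv2.morphologyEx(m,cv2.MORPH_OPEN,np.ones((5,5)))
print(maskrect(m,40,C))
E
python3 b.py w4
```

```text
(array([ 534.4, -359.6], dtype=float32), np.float32(110.3), np.float32(79.5), 1.28)
10.25 [ 457.8 -174.9   25.6] yaw 0.1838 z [ 1.5e-03 -6.0e-04 -1.0e+00] F [ 0.15 -0.83  0.28] 1.0000561565276298
blue_plate_center lm [314.7, 149.5] 0.74 [[ 516.7 -162.6   47. ]]
  reg [245.1, 0.0, 389.1, 318.0] 0.81 (array([ 503.6, -165.8], dtype=float32), np.float32(128.9), np.float32(49.7), 0.178)
orange_plate_center lm [317.7, 146.1] 0.59 [[ 518.3 -163.6   47. ]]
  reg [0.0, 1.8, 97.4, 149.9] 0.93 (array([524. , -57.4], dtype=float32), np.float32(51.0), np.float32(37.2), 0.125)
  reg [0.0, 1.9, 440.5, 220.3] 0.83 (array([515. , -83.3], dtype=float32), np.float32(108.2), np.float32(78.4), -1.389)
  reg [520.3, 36.0, 640.0, 267.6] 0.75 (array([ 523.3, -277.7], dtype=float32), np.float32(102.0), np.float32(50.7), 0.494)
```

View pics/w4.png

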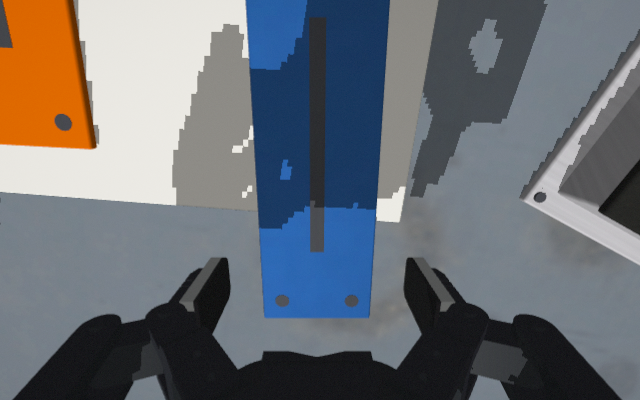

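Fingers straddle the jutting end symmetrically. Lower 3 mm and close.

{"fn": "send_rows", "kwargs": {"plan": [[0, 0, 3, 0, 0, 0], [0, 0, 0, 0, 0, 0], [0, 0, 0, 0, 0, 0], [0, 0, 0, 0, 0, 0], [0, 0, 0, 0, 0, 0], [0, 0, 0, 0, 0, 0], [0, 0, 0, 0, 0, 0], [0, 0, 0, 0, 0, 0]], "hand": 0, "grip_force": 60}}

```text
time_s: 11.7
eef_pos: [457.1, -174.6, 21.6]
orientation: [-0.0, 0.996, 0.092, 0.0]
wrist_force: [-1.3, 0.5, 1.6]
finger_gap: 0.568
grasp_force: 61.4
```

{"fn": "send_rows", "kwargs": {"plan": [[0, 0, -5, 0, 0, 0], [0, 0, -10, 0, 0, 0], [0, 0, -20, 0, 0, 0], [0, 0, -20, 0, 0, 0], [0, 0, -15, 0, 0, 0], [0, 0, -5, 0, 0, 0], [0, 0, 0, 0, 0, 0], [0, 0, 0, 0, 0, 0]]}}

```text
time_s: 12.7
eef_pos: [456.6, -174.4, 95.8]
orientation: [-0.0, 0.996, 0.092, -0.001]
wrist_force: [-0.0, -0.2, -1.8]
finger_gap: 0.568
grasp_force: 62.0
```

```bash
python3 - <<'E'
from h import *
s=monitor.state(); print(s["eef_pos"],s["wrist_force"],s["wrist_torque"],s["finger_gap"])
ims=[]
for n in ["scene","side"]:
    im=read_camera(n); cv2.imwrite(f"pics/{n}5.png",im); ims.append(cv2.resize(im[130:290,200:400],None,fx=2,fy=2))
im=read_camera("wrist"); cv2.imwrite("pics/w5.png",im)
cv2.imwrite("pics/v5.png",np.vstack([np.hstack(ims),cv2.resize(im,(800,500))[:280]]))
E
```

```text
[ 456.62339307 -174.41330271   95.84660924] [-0.03355082 -0.16382595 -1.79022303] [-0.03974711  0.09085465  0.00098097] 0.5680535187962019
```

View pics/v5.png

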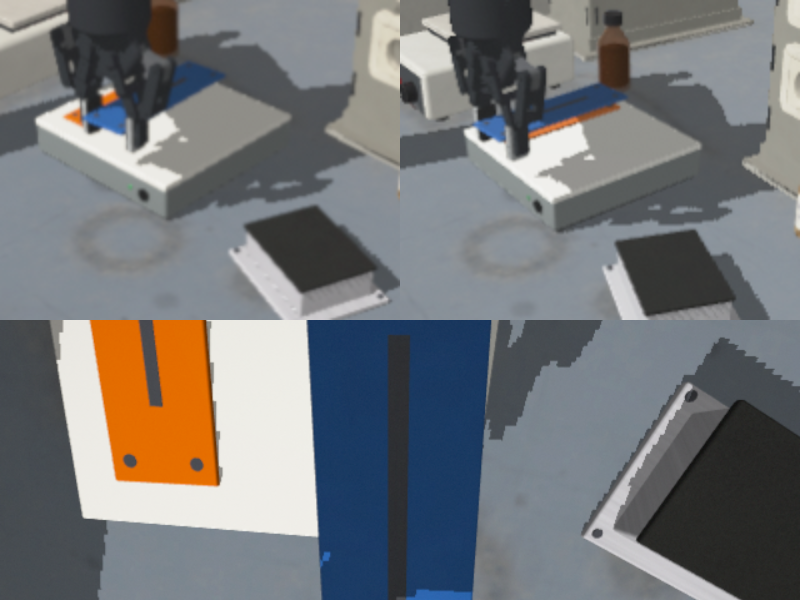

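Plate held level; moving over to the rest and turning +0.475 rad about tool z.

{"fn": "send_rows", "kwargs": {"plan": [[-1, 10, 0, 0, 0, 0], [-1.5, 20, 0, 0, 0, 0], [-2.2, 28, 0, 0, 0, 0], [-2.2, 28, 0, 0, 0, 0], [-2.2, 28, 0, 0, 0, 0], [-2, 28, 0, 0, 0, 0], [-1.5, 18, 0, 0, 0, 0], [-0.3, 7.7, 0, 0, 0, 0], [0, 0, 0, 0, 0, 0.08], [0, 0, 0, 0, 0, 0.115], [0, 0, 0, 0, 0, 0.12], [0, 0, 0, 0, 0, 0.1], [0, 0, 0, 0, 0, 0.06], [0, 0, 0, 0, 0, 0], [0, 0, 0, 0, 0, 0]]}}

```text
time_s: 14.72
eef_pos: [475.0, -341.6, 96.6]
orientation: [-0.0, 0.99, -0.144, -0.0]
wrist_force: [0.4, -1.0, -1.7]
finger_gap: 0.565
grasp_force: 62.0
```

```bash
python3 b.py w6; python3 - <<'E'
from h import *
for f in ["w4","w5","w6"]:
    im=cv2.imread(f"pics/{f}.png").astype(int); m=(im[:,:,0]-im[:,:,2]>50)
    print(f,[(r,np.where(m[r,230:410])[0][[0,-1]]+230) for r in (20,100,290)])
for n in ["scene","side"]:
    im=read_camera(n); cv2.imwrite(f"pics/{n}6.png",im)
cv2.imwrite("pics/v6.png",np.vstack([np.hstack([cv2.resize(cv2.imread(f"pics/{n}6.png")[170:320,240:440],None,fx=2,fy=2) for n in ("scene","side")]),cv2.resize(cv2.imread("pics/w6.png"),(800,500))[:300]]))
E
```

```text
14.725 [ 475.  -341.6   96.6] yaw -0.2899 z [-0.e+00  1.e-04 -1.e+00] F [ 0.36 -1.01 -1.72] 0.5650029663415502
blue_plate_center lm [316.8, 144.2] 0.9 [[ 527.  -357.2   47. ]]
  reg [245.5, 0.0, 393.3, 323.5] 0.84 (array([ 501. , -349.8], dtype=float32), np.float32(210.2), np.float32(81.3), -0.298)
  reg [2.9, 0.8, 151.4, 305.7] 0.58 (array([ 538.9, -194.4], dtype=float32), np.float32(211.7), np.float32(100.9), -0.596)
  reg [227.3, 53.4, 410.7, 193.4] 0.66 (array([ 521.9, -407.5], dtype=float32), np.float32(85.0), np.float32(14.7), -0.294)
w4 [(20, array([247, 387])), (100, array([252, 382])), (290, array([263, 370]))]
w5 [(20, array([247, 390])), (100, array([252, 385])), (290, array([263, 371]))]
w6 [(20, array([247, 391])), (100, array([251, 385])), (290, array([262, 371]))]
```

View pics/v6.png

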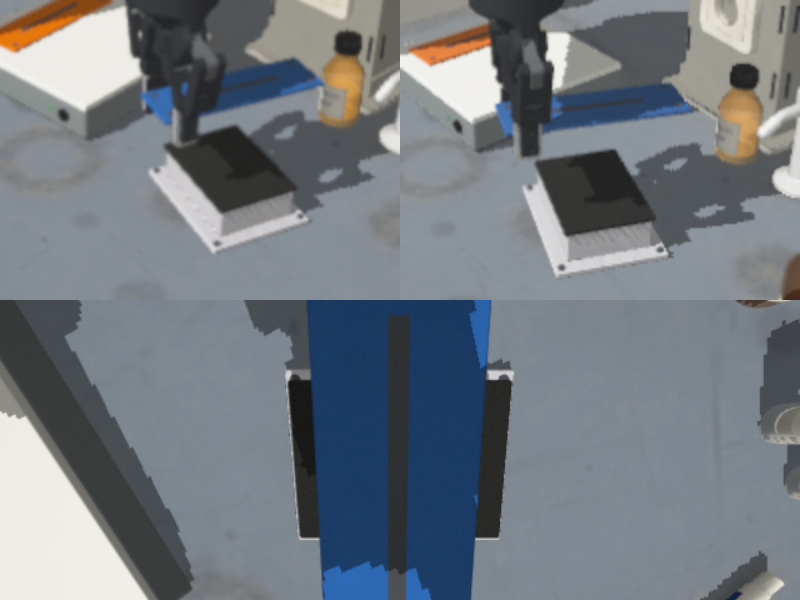

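Plate level and symmetric over the rest (plate axis at column ~398, rest edges 289/512). Lowering to just above.

{"fn": "send_rows", "kwargs": {"plan": [[0, 0, 10, 0, 0, 0], [0, 0, 18, 0, 0, 0], [0, 0, 18, 0, 0, 0], [0, 0, 15, 0, 0, 0], [0, 0, 8, 0, 0, 0], [0, 0, 4, 0, 0, 0], [0, 0, 0, 0, 0, 0], [0, 0, 0, 0, 0, 0]]}}

```text
time_s: 16.27
eef_pos: [475.4, -342.1, 24.2]
orientation: [0.0, 0.989, -0.145, 0.0]
wrist_force: [-0.2, 1.2, -1.0]
finger_gap: 0.571
grasp_force: 62.0
```

```bash
python3 - <<'E'
from h import *
s=monitor.state(); im=read_camera("wrist"); cv2.imwrite("pics/w7.png",im); C=cam("wrist",s); print(s["eef_pos"],s["wrist_force"])
i=im.astype(int); b=(i[:,:,0]-i[:,:,2]>50); cols=np.where(b[290,230:410])[0]+230
r=np.where(b[:,316])[0].max(); print("near end row",r, px2plane([316,r],s["eef_pos"][2]+27.4,C))
k=((i.max(2)<62)&~b).astype(np.uint8); k[:,:180]=0;k[:,460:]=0;k[280:]=0
k[:, 245:392]=k[:,245:392]*0
k=cv2.morphologyEx(k,cv2.MORPH_OPEN,np.ones((5,5)))
ys,xs=np.where(k); P=px2plane(np.c_[xs,ys],40,C)[:,:2]; print(maskrect(k,40,C))
print(cv2.minAreaRect(P.astype(np.float32)))
v=im.copy(); v[k>0]=(0,0,255); cv2.imwrite("pics/v7.png",v)
E
```

```text
[ 475.37919518 -342.08963042   24.20136132] [-0.19055713  1.1767341  -1.02108491]
near end row 322 [[ 459.23490005 -336.92731609   51.60136132]]
(array([ 522.2, -402.1], dtype=float32), np.float32(78.9), np.float32(25.8), -0.217)
((522.4576416015625, -357.404296875), (107.70995330810547, 102.6863021850586), 73.32643127441406)
```

View pics/v7.png

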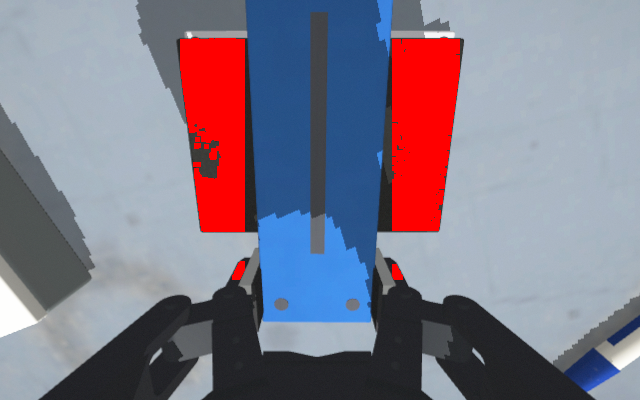

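The rest top shows symmetric about the plate: corners (180,39), (463,39), (441,231), (201,231).

```bash
python3 - <<'E'
from h import *
s=monitor.state(); C=cam("wrist",s)
P=px2plane([[180,39],[463,39],[441,231],[201,231]],40,C)[:,:2]; print(P.round(1))
e=np.array([459.2,-336.9]); u=(P[0]+P[1]-P[2]-P[3])/2; L=np.hypot(*u); u/=L
n=np.array([-u[1],u[0]]); d=P.mean(0)
print(P.mean(0),L,np.arctan2(u[1],u[0]), "rest centre in plate-near-end coords",(d-e)@u,(d-s["eef_pos"][:2])@n)
E
```

```text
[[ 586.4 -321.9]
 [ 555.9 -423.5]
 [ 481.1 -402.5]
 [ 512.3 -298.6]]
[ 533.92398205 -361.60024423] 77.6721703614935 -0.28920701939692606 rest centre in plate-near-end coords 78.66503827755274 -2.0166412182556104
```

Nudge 1 mm each way and lower to contact.

{"fn": "send_rows", "kwargs": {"plan": [[-1, 1.2, 2, 0, 0, 0], [0, 0, 2, 0, 0, 0], [0, 0, 1.5, 0, 0, 0], [0, 0, 0.7, 0, 0, 0], [0, 0, 0, 0, 0, 0]]}}

```text
time_s: 16.95
eef_pos: [473.7, -342.7, 17.4]
orientation: [-0.0, 0.989, -0.145, -0.0]
wrist_force: [-0.0, 0.2, -1.5]
finger_gap: 0.566
grasp_force: 62.1
```

{"fn": "send_rows", "kwargs": {"plan": [[0, 0, 0.7, 0, 0, 0], [0, 0, 0, 0, 0, 0]]}}

```text
time_s: 17.2
eef_pos: [473.8, -342.7, 16.7]
orientation: [0.0, 0.989, -0.145, 0.0]
wrist_force: [-0.6, 1.1, -1.2]
finger_gap: 0.566
grasp_force: 62.1
```

{"fn": "send_rows", "kwargs": {"plan": [[0, 0, 0.7, 0, 0, 0], [0, 0, 0, 0, 0, 0]]}}

```text
time_s: 17.45
eef_pos: [473.9, -342.7, 16.5]
orientation: [0.0, 0.989, -0.145, 0.0]
wrist_force: [-1.5, 1.4, 4.4]
finger_gap: 0.563
grasp_force: 62.4
```

{"fn": "send_rows", "kwargs": {"plan": [[0, 0, 0.5, 0, 0, 0], [0, 0, 0, 0, 0, 0]]}}

```text
time_s: 17.7
eef_pos: [473.8, -342.7, 16.2]
orientation: [0.0, 0.989, -0.145, 0.0]
wrist_force: [-2.7, 2.1, 6.2]
finger_gap: 0.565
grasp_force: 62.6
```

In contact. Release, then lift straight off.

{"fn": "send_rows", "kwargs": {"plan": [[0, 0, -0.5, 0, 0, 0], [0, 0, 0, 0, 0, 0], [0, 0, 0, 0, 0, 0], [0, 0, 0, 0, 0, 0], [0, 0, 0, 0, 0, 0], [0, 0, 0, 0, 0, 0]], "hand": 100}}

```text
time_s: 18.45
eef_pos: [473.7, -342.7, 16.0]
orientation: [0.0, 0.989, -0.145, -0.0]
wrist_force: [-0.6, -0.0, -0.4]
finger_gap: 0.996
grasp_force: 0.0
```

{"fn": "send_rows", "kwargs": {"plan": [[0, 0, -10, 0, 0, 0], [0, 0, -30, 0, 0, 0], [-10, 0, -50, 0, 0, 0], [-30, 0, -50, 0, 0, 0], [-20, 0, -30, 0, 0, 0], [0, 0, 0, 0, 0, 0], [0, 0, 0, 0, 0, 0]]}}

```text
time_s: 19.32
eef_pos: [416.4, -325.5, 185.8]
orientation: [0.0, 0.989, -0.145, 0.0]
wrist_force: [0.1, -0.5, 1.1]
finger_gap: 0.998
grasp_force: 0.0
```

```bash
python3 b.py w8
```

```text
19.325 [ 416.4 -325.5  185.8] yaw -0.2912 z [ 3.e-04 -1.e-04 -1.e+00] F [ 0.11 -0.49  1.14] 0.998328553454291
blue_plate_center lm [316.4, 49.9] 0.61 [[ 534.2 -360.6   47. ]]
  reg [288.5, 0.0, 345.9, 145.2] 0.87 (array([ 513. , -354.6], dtype=float32), np.float32(115.9), np.float32(48.8), -0.298)
  reg [0.8, 121.7, 45.0, 199.9] 0.76 (array([517.1, -66.2], dtype=float32), np.float32(75.8), np.float32(37.2), -0.597)
light_box lm [58.0, 92.3] 0.72 [[580.2 -98.4   0. ]]
  reg [4.0, 0.0, 183.3, 223.9] 0.61 (array([ 560.6, -108.5], dtype=float32), np.float32(213.9), np.float32(162.5), -1.484)
  reg [247.3, 0.3, 386.4, 114.0] 0.55 (array([ 540.3, -319.6], dtype=float32), np.float32(88.6), np.float32(33.0), -0.291)
```

View pics/w8.png

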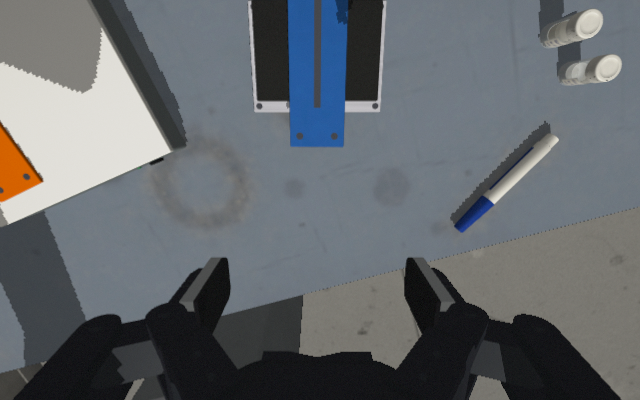

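The plate lies flat and centred on the rest: its end is at (317,146), the rest's black edge is at row ~101, and the sides are symmetric. The robot is clear of it, and the orange plate has not moved.

```bash
python3 -c "
from plant import order; print(order.finish_job())"
```

```text
the job is handed in; nothing more can be done
None
```

I slid the blue plate out to about 49 mm past the box's near edge, gripped it by that end, and laid it flat and centred (to about 1–2 mm, by the wrist camera) lengthwise across the rest. I then let go, left the orange plate where it lay, and handed the job in at about 19 s.

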